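Put the polishing attachments away by kind

ROBOT

A 6-joint arm with a two-finger parallel gripper is mounted at the origin on the work surface. World frame = base frame: x ahead of the robot, y to its left, z up, the work surface at z = 0. Lengths are in mm, angles in degrees, forces in N, time in s.
With the tool pointing down it reaches from about 300 to 850 mm from the base axis. Payload 4.2 kg.
Tool frame: the origin (TCP) lies at the very end of the fingers, on their centre line; the grasp point (between the pads) lies 19 mm behind it (env.grasp_offset is the distance from the TCP to the grasp point, in mm); z points along the fingers, y is the line along which they close (so a half turn about z gives the same grasp; the last joint's range is limited). The gripper opens to 91 mm and grips with 3 to 60 N. Pads are 32 mm wide; open, the fingers measure 118 mm over their backs; the gripper's body (76 mm by 178 mm) begins 60 mm behind the grasp point.
Start: joints at [-65.374, 18.312, 89.639, -0, 72.044, -1.146], TCP at [250.007, -517.822, 213.976] pointing down, gripper open.
Joint ranges: [-177.97, 177.97], [-48.28, 115.42], [12.27, 149.76], [-77.06, 257.06], [2.81, 150.46], [-146.56, 146.56]. Speed limits (degrees/s): [147.25, 147.25, 180, 180, 180, 180].

INTERFACE

Orientations are given as [roll, pitch, yaw] about the fixed x, y, z axes, in that order (R = Rz(yaw) Ry(pitch) Rx(roll)).
In Python, from workcell import env, eyes gives the robot as it stands.
- The arm moves only by the tool send_rows, never from a script. Its arguments are lists of equal length, an entry for each row: "grip": the opening, from -1 (shut) to 1 (fully open), so that 0 is half open; "xyz": the shift along the world's x, y, z in m, a list of three; "yaw": the turn about the world's z in degrees. A call has 1 to 8 rows; each row is the pose to reach, as a shift and turn from the pose commanded when the call began; what a row does not reach only later rows make up. A row lasts 1/12 s, in which the tool goes at most 41.7 mm and 7.16 degrees, less where a joint would pass 70% of its speed; a pose out of reach is approached as far as the arm can. A call with a gripper value outside its range is refused whole. The fingers move at their own pace and stop on an object; "grip_force" is the grip in N (left out, the last holds). Time passes only in rows, so rows that repeat a pose let the fingers close. It gives the time, the measured TCP pose, the force, the opening and the grip force at its end, in the units of the state.
- env.state(): the state, without advancing time (a new reading comes with each control period).
- eyes.grab_frame(name): name is "scene" or "top" or "wrist"; returns a dict with "frame" (400x640x3 uint8, red, green, blue), "fx", "fy", "cx", "cy" (pixels), "D" ([k1, k2, p1, p2, k3] as OpenCV has them; the pictures are not rectified), "pose" (4x4, takes a point from camera to world coordinates). Camera axes: x right, y down, z forward; pixel columns grow to the right and rows downward; lengths in mm; the calibration is good to about 2 mm. A picture is of the moment at which its call begins. There is no depth.
- env.job_done(): hands the job in; it is judged then, once.
The state is a dict: "time_s": time; "qpos": joint angles; "qvel": joint speeds; "effort": joint torques, N m; "ee_pos": TCP position; "ee_rot": TCP orientation; "force": force on the tool from outside, world axes, zero at the start; "torque": the same for the moment, N m; "gripper_width": finger opening in mm; "gripper_force": force on a finger pad.
Only numpy, scipy, OpenCV 4.12 (cv2) and the standard library are available. Lean on these libraries where they do the work, as an engineer would, in place of code of your own. Each camera call takes 0.05 s, during which the arm holds its last target. There are 200 camera calls.

TASK

Clear up after polishing: lay both round felt wheels flat on the floor of the round pan, side by side, stand both felt bobs upright on the floor of the square wooden box, and lay the bar of polishing compound flat and lengthwise in the rectangular steel tray. Set each thing down rather than dropping it, and leave the finished silver cup and bangle where they are and the right way up.

Things in the scene. Friction and masses are not known exactly. Their poses are not given: they have to be found in the camera images.
- wheel_large: loose felt polishing wheel lying flat: off-white disc, 60 mm in diameter, 18 mm thick, with a brown leather centre and a small dark arbor hole, about 40 g. Origin: centre of its underside; z axis up.
- wheel_small: loose felt polishing wheel lying flat: off-white disc, 44 mm in diameter, 14 mm thick, brown leather centre and dark arbor hole, about 20 g. Origin: centre of its underside; z axis up.
- bob_large: loose felt bob standing upright: off-white felt with a small dark hole in its top, a straight cylinder 32 mm in diameter for its lower 38 mm, then a cone that narrows to 16 mm at its top, 62 mm high in all, about 35 g. Origin: centre of its underside; z axis up.
- bob_small: loose felt bob standing upright, same shape: straight cylinder 24 mm in diameter for its lower 34 mm, then a cone that narrows to 12 mm at its top, 46 mm high in all, about 20 g. Origin: centre of its underside; z axis up.
- compound_bar: loose bar of polishing compound lying flat: red-brown block 86 mm long (its x axis), 30 mm wide (y), 25 mm high (z), part of it in a paper sleeve, about 130 g. Origin: centre of its underside; z axis up.
- wheel_pan: target for both wheels: low round aluminium pan, fixed to the bench, inner diameter 150 mm, outer 156 mm, rim 22 mm above the bench, floor 4 mm above the bench. There is room for both wheels flat side by side, with space for fingers, if neither is laid at the centre. Origin: centre of its underside; z axis up.
- bob_box: target for both bobs: square dark wooden box without lid, fixed to the bench, outside 126 mm x 126 mm, inside 110 mm x 110 mm, rim 36 mm above the bench, floor 8 mm above the bench. Sides along its x and y axes. Origin: centre of its underside; z axis up.
- bar_tray: target for the compound bar: low rectangular grey painted steel tray, fixed to the bench, outside 146 mm (its x axis, the long way) x 98 mm (y), inside 138 mm x 90 mm, rim 20 mm above the bench, floor 4 mm above the bench. Origin: centre of its underside; z axis up.
- cup: bystander, not to be moved: loose finished silver beaker standing upright, 66 mm across its mouth, 72 mm high. Origin: centre of its underside; z axis up.
- bangle: bystander, not to be moved: loose finished silver bangle lying flat, a plain ring 68 mm across outside, 58 mm inside, 12 mm high. Origin: centre of its underside; z axis up.
Mind the look-alikes: they are no part of the job. Of the things like the bar_tray, leave any that is orange; of the rest the smaller one is meant.

How it is judged:
By the outcome, as a careful person would: the job done as asked, in the order asked, and still so for the second after the job is handed in, with the robot touching nothing.
It also fails if it takes over 112 s, if anything falls off the work surface, if the arm or the gripper's body presses on something with over 40 N, if the wrist force passes 120 N, or if a joint passes its speed limit or range.

## Working session

There is one attempt and no reset: what is moved stays moved. The work goes in short steps, Python scripts to look and compute and a tool call to move; the robot and the scene stay as the last step left them, time stands still between calls to the robot, and variables do not carry over. Pictures are saved under pics/ and viewed, at most 14 in all, crops included, and the job is handed in when it is done.

Besides the shell and the picture viewer there is one more tool, called after "Request:" as a command line: name --pt "numbers of a row" for each row, then --argument value for the rest. send_rows: Moves the arm, as the interface text tells. Its arguments: {"type":"object","properties":{"grip":{"type":"array"},"xyz":{"type":"array"},"yaw":{"type":"array"},"grip_force":{"type":"number"}},"required":["grip","xyz","yaw"]}

```bash
ls; mkdir -p pics; python3 - <<'E'
from workcell import env, eyes
import cv2
for n in ("scene","top"):
    g=eyes.grab_frame(n); cv2.imwrite(f"pics/{n}0.png",g["frame"][:,:,::-1]); print(n,g["fx"],g["D"],g["pose"].round(2).tolist())
s=env.state();print(s["time_s"],s["ee_pos"],s["ee_rot"],s["gripper_width"])
E
```

```text
pics
scene 505.4587021320347 [-0.09632472  0.          0.          0.          0.        ] [[0.38, 0.49, -0.78, 1440.25], [0.92, -0.19, 0.33, -487.09], [0.01, -0.85, -0.52, 713.83], [0.0, 0.0, 0.0, 1.0]]
top 361.38042050860975 [-0.00492869  0.          0.          0.          0.        ] [[0.02, -0.99, 0.14, 277.32], [-1.0, -0.02, -0.0, -62.24], [0.0, -0.14, -0.99, 932.09], [0.0, 0.0, 0.0, 1.0]]
0.1 [ 249.80870703 -517.40353193  213.19417043] [-1.79908504e+02 -1.32989763e-03  2.57707285e+01] 91.02363389498069
```

View pics/top0.png

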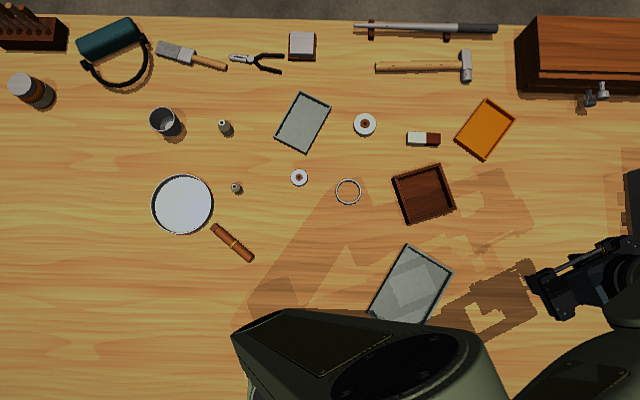

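View pics/scene0.png

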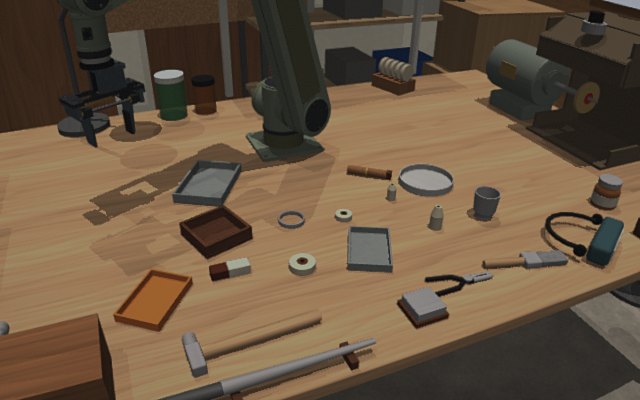

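The top view shows:
- **Pan:** (182,204).
- **Box:** (423,193).
- **Trays:** small grey at (302,122), larger grey at (410,285), orange at (485,129).
- **Wheels:** large at (365,124), small at (299,177).
- **Bobs:** large at (225,128), small at (236,188).
- **Bar:** (423,139).
- **Bangle:** (348,191).
- **Cup:** (164,122).

I'll fit projected models to segmented masks.

```bash
cat > h.py <<'E'
import numpy as np, cv2
from workcell import env, eyes
def ring(d,z): 
    a=np.linspace(0,2*np.pi,40,endpoint=False); return np.c_[d/2*np.cos(a),d/2*np.sin(a),0*a+z]
def rect(l,w,z): return np.array([[sx*l/2,sy*w/2,z] for sx in(-1,1) for sy in(-1,1)])
M=dict(wheel_large=np.r_[ring(60,0),ring(60,18)],wheel_small=np.r_[ring(44,0),ring(44,14)],
 bob_large=np.r_[ring(32,0),ring(32,38),ring(16,62)],bob_small=np.r_[ring(24,0),ring(24,34),ring(12,46)],
 compound_bar=np.r_[rect(86,30,0),rect(86,30,25)],wheel_pan=np.r_[ring(156,0),ring(156,22)],
 bob_box=np.r_[rect(126,126,0),rect(126,126,36)],bar_tray=np.r_[rect(146,98,0),rect(146,98,20)],
 cup=np.r_[ring(50,0),ring(66,72)],bangle=np.r_[ring(68,0),ring(68,12)])
def proj(g,P):
    T=np.linalg.inv(g["pose"]); K=np.array([[g["fx"],0,g["cx"]],[0,g["fy"],g["cy"]],[0,0,1]])
    return cv2.projectPoints(P.astype(float),cv2.Rodrigues(T[:3,:3])[0],T[:3,3],K,np.array(g["D"]))[0][:,0]
def ray(g,uv,z):
    K=np.array([[g["fx"],0,g["cx"]],[0,g["fy"],g["cy"]],[0,0,1]])
    n=cv2.undistortPoints(np.array([[uv]],float),K,np.array(g["D"]))[0,0]
    d=g["pose"][:3,:3]@[n[0],n[1],1]; o=g["pose"][:3,3]; return (o+d*(z-o[2])/d[2])[:2]
def place(m,p):
    c,s=np.cos(np.radians(p[2])),np.sin(np.radians(p[2]))
    return m@np.array([[c,s,0],[-s,c,0],[0,0,1]])+[p[0],p[1],p[3] if len(p)>3 else 0]
def fit(g,name,mask,p0,z=0,k=4):
    """mask: full frame bool; maximise IoU over x,y,yaw"""
    from scipy.optimize import minimize
    ys,xs=np.nonzero(mask); x0,y0,x1,y1=xs.min()-25,ys.min()-25,xs.max()+26,ys.max()+26
    pad=np.pad(mask.astype(np.float32),60)[y0+60:y1+60,x0+60:x1+60]
    big=cv2.resize(pad,None,fx=k,fy=k,interpolation=cv2.INTER_LINEAR)>.5
    def cost(p):
        uv=(proj(g,place(M[name],[p[0],p[1],p[2],z]))-[x0,y0]+.5)*k-.5
        im=np.zeros(big.shape,np.uint8); cv2.fillConvexPoly(im,cv2.convexHull(np.round(uv*16).astype(np.int32)),1,shift=4)
        return 1-(big&(im>0)).sum()/(big|(im>0)).sum()
    s0=np.array([p0+np.array(d) for d in ([0,0,0],[12,0,0],[0,12,0],[0,0,15])])
    r=minimize(cost,p0,method="Nelder-Mead",options=dict(initial_simplex=s0,xatol=.1,fatol=1e-4))
    return r.x,1-r.fun
def blob(mask,uv,r=60):
    n,l,st,c=cv2.connectedComponentsWithStats(mask.astype(np.uint8)); u,v=uv
    w=l[v-4:v+5,u-4:u+5]; ids=w[w>0]; 
    if not len(ids): return None
    m=(l==np.bincount(ids).argmax()); cs,_=cv2.findContours(m.astype(np.uint8),0,2)
    o=np.zeros(m.shape,np.uint8); cv2.drawContours(o,cs,-1,1,-1); return o>0
E
cat > m0.py <<'E'
from h import *
g=eyes.grab_frame("top"); f=g["frame"]; hsv=cv2.cvtColor(f,cv2.COLOR_RGB2HSV).astype(int)
S,V=hsv[...,1],hsv[...,2]
for n,u,v in [("wheel_large",365,124),("compound_bar",423,139),("bob_box",423,193),("bob_large",225,128),("bar_tray",302,122)]:
    print(n,hsv[v,u-12:u+13:3].tolist())
print("wood",hsv[230,330],hsv[160,260])
low=(S<75); dark=(V<115)
for n,uv,mk,yaw in [("wheel_large",(365,116),low,0),("wheel_small",(299,171),low,0),("bob_large",(225,128),low,0),("bob_small",(236,188),low,0),
  ("compound_bar",(415,139),low|(V<140),-90),("wheel_pan",(182,204),low,0),("bob_box",(423,193),dark,10),("bar_tray",(302,122),low,-20),("bar_tray",(400,275),low,-20),
  ("cup",(164,122),low,0),("bangle",(348,180),low,0)]:
    m=blob(mk,uv)
    if m is None: print(n,"none"); continue
    p,q=fit(g,n,m,np.array([*ray(g,uv,10),yaw]))
    print(n,p.round(1),"iou",round(q,3),"area",m.sum())
E
python3 m0.py
```

```text
wheel_large [[18, 86, 59], [75, 8, 182], [83, 12, 188], [10, 188, 110], [98, 140, 20], [10, 203, 102], [51, 14, 182], [52, 15, 183], [21, 140, 177]]
compound_bar [[39, 23, 180], [40, 21, 180], [41, 23, 180], [44, 18, 180], [44, 18, 181], [13, 124, 127], [6, 191, 87], [6, 194, 88], [6, 190, 86]]
bob_box [[10, 198, 85], [10, 194, 83], [9, 191, 84], [10, 196, 82], [9, 192, 81], [10, 196, 73], [10, 193, 74], [9, 182, 66], [8, 190, 67]]
bob_large [[21, 133, 175], [22, 133, 174], [20, 69, 78], [18, 96, 93], [19, 84, 91], [19, 86, 95], [20, 78, 39], [23, 124, 185], [22, 125, 174]]
bar_tray [[38, 23, 135], [37, 17, 137], [41, 21, 136], [44, 21, 135], [41, 20, 137], [43, 22, 139], [38, 21, 135], [33, 19, 133], [41, 21, 135]]
wood [ 15 152 170] [ 15 149 174]
wheel_large [ 621.5 -174.3   33.7] iou 0.878 area 391
wheel_small [473.3  -4.3  21.1] iou 0.887 area 216
bob_large [603.1 189.9   4.8] iou 0.169 area 34
bob_small [438.7 157.2   8.5] iou 0.269 area 29
compound_bar [ 582.4 -328.5  -91.4] iou 0.94 area 512
wheel_pan [395.7 293.6   6.7] iou 0.973 area 3014
bob_box [ 434.2 -325.1   18.5] iou 0.963 area 2728
bar_tray [624.6  -8.5 -26.1] iou 0.961 area 2042
bar_tray [  -7.1 -164.9  -94.2] iou 0.117 area 24094
cup [600.6 338.9   6.4] iou 0.921 area 706
bangle [ 439.2 -133.5   19.2] iou 0.945 area 529
```

Request:
send_rows --grip '[1,1,1,1,1,1,1,1]' --pt "0.371 0.343 -0.05" --pt "0.371 0.343 -0.05" --pt "0.371 0.343 -0.05" --pt "0.371 0.343 -0.05" --pt "0.371 0.343 -0.05" --pt "0.371 0.343 -0.05" --pt "0.371 0.343 -0.05" --pt "0.371 0.343 -0.05" --yaw '[0,0,0,0,0,0,0,0]' --grip_force 12

```text
time_s: 0.82
ee_pos: [494.6, -290.9, 180.8]
ee_rot: [-180.0, 0.0, 25.8]
force: [0.2, -0.1, 0.8]
gripper_width: 91.1
gripper_force: 0.0
```

Request:
send_rows --grip '[1,1,1,1,1,1]' --pt "0.127 0.117 -0.02" --pt "0.127 0.117 -0.02" --pt "0.127 0.117 -0.02" --pt "0.127 0.117 -0.02" --pt "0.127 0.117 -0.02" --pt "0.127 0.117 -0.02" --yaw '[0,0,0,0,0,0]'

```text
time_s: 1.32
ee_pos: [621.9, -173.2, 159.7]
ee_rot: [-179.9, 0.1, 26.0]
force: [0.3, -0.2, 0.2]
gripper_width: 91.6
gripper_force: 0.0
```

```bash
python3 - <<'E'
from h import *
g=eyes.grab_frame("wrist"); cv2.imwrite("pics/w1.png",g["frame"][:,:,::-1]); print(g["fx"],g["pose"].round(2).tolist()); s=env.state(); print(s["ee_pos"],s["qpos"].round(1) if hasattr(s["qpos"],"round") else s["qpos"])
print(proj(g,np.array([[621.5,-174,18.]])))
E
```

```text
299.1855918465396 [[0.44, -0.87, -0.24, 689.59], [-0.9, -0.42, -0.12, -140.77], [0.0, 0.27, -0.96, 330.42], [0.0, 0.0, 0.0, 1.0]]
[ 620.55609748 -174.8408894   160.2345308 ] [-16.7  26.6  84.5  -0.   69.   47.4]
[[321.03076886 191.52501392]]
```

View pics/w1.png

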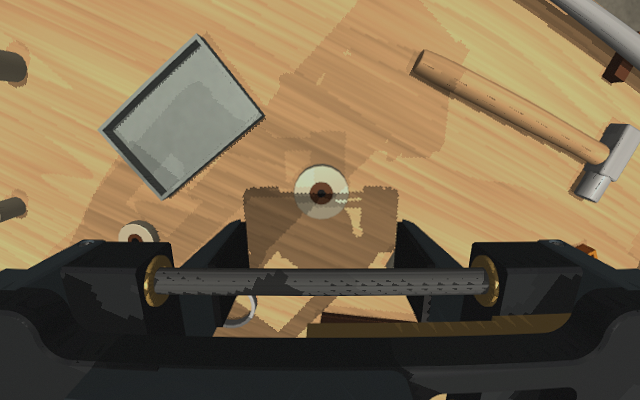

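Wrist view: large wheel hub at (321,193), against a prediction of (321,191.5). The estimate is good, so I descend and grip.

Request:
send_rows --grip '[1,1,1,1,1,1,1,1]' --pt "-0.001 0 -0.04" --pt "-0.001 0 -0.08" --pt "-0.001 0 -0.115" --pt "-0.001 0 -0.135" --pt "-0.001 0 -0.147" --pt "-0.001 0 -0.153" --pt "-0.001 0 -0.155" --pt "-0.001 0 -0.155" --yaw '[0,0,0,0,0,0,0,0]'

```text
time_s: 2.03
ee_pos: [620.0, -176.5, 7.2]
ee_rot: [179.9, -0.1, 25.7]
force: [-0.8, -0.8, 0.1]
gripper_width: 91.5
gripper_force: 0.0
```

Request:
send_rows --grip '[0.2,0.2,0.2,0.2,0.2,0.2,0.2,0.2]' --pt "0 0 0" --pt "0 0 0" --pt "0 0 0" --pt "0 0 0" --pt "0 0 0" --pt "0 0 0" --pt "0 0 0" --pt "0 0 0" --yaw '[0,0,0,0,0,0,0,0]' --grip_force 12

```text
time_s: 2.7
ee_pos: [619.8, -175.6, 6.6]
ee_rot: [180.0, -0.0, 25.8]
force: [-1.5, 0.9, 2.9]
gripper_width: 59.4
gripper_force: 12.0
```

Request:
send_rows --grip '[0.2,0.2,0.2,0.2,0.2,0.2,0.2,0.2]' --pt "0 0 0.02" --pt "0 0 0.055" --pt "0 0.01 0.09" --pt "-0.02 0.035 0.115" --pt "-0.038 0.068 0.125" --pt "-0.056 0.1 0.125" --pt "-0.074 0.133 0.125" --pt "-0.093 0.166 0.125" --yaw '[0,0,0,0,0,0,0,0]'

```text
time_s: 3.37
ee_pos: [525.6, -8.5, 131.2]
ee_rot: [180.0, -0.0, 25.7]
force: [0.4, 0.2, 0.0]
gripper_width: 59.5
gripper_force: 12.0
```

Request:
send_rows --grip '[0.2,0.2,0.2,0.2,0.2,0.2,0.2,0.2]' --pt "-0.161 0.288 0" --pt "-0.161 0.288 0" --pt "-0.161 0.288 0" --pt "-0.161 0.288 0" --pt "-0.161 0.288 0" --pt "-0.161 0.288 0" --pt "-0.161 0.288 0" --pt "-0.161 0.288 0" --yaw '[0,0,0,0,0,0,0,0]'

```text
time_s: 4.03
ee_pos: [364.0, 280.0, 131.1]
ee_rot: [180.0, -0.0, 25.8]
force: [1.1, 1.0, -0.7]
gripper_width: 59.9
gripper_force: 12.0
```

Request:
send_rows --grip '[0.2,0.2,0.2]' --pt "0 0 0" --pt "0 0 0" --pt "0 0 0" --yaw '[0,0,0]'

```text
time_s: 4.28
ee_pos: [365.5, 278.1, 130.9]
ee_rot: [180.0, 0.0, 25.8]
force: [-0.0, 0.1, -0.4]
gripper_width: 59.8
gripper_force: 12.0
```

```bash
python3 - <<'E'
from h import *
for i in range(2):
    g=eyes.grab_frame("wrist"); s=env.state(); print(s["ee_pos"].round(1),s["force"])
f=g["frame"].copy()
for z,d in((22,156),(22,150)):
  cv2.polylines(f,[proj(g,place(ring(d,z),[395.7,293.6,0])).round().astype(np.int32)],True,(255,0,0))
cv2.imwrite("pics/w2.png",f[:,:,::-1])
E
```

```text
[365.9 277.6 131. ] [ 0.46765076  0.1757771  -0.73352184]
[366.1 277.3 131. ] [ 0.09357517 -0.46391748  0.59428225]
```

View pics/w2.png

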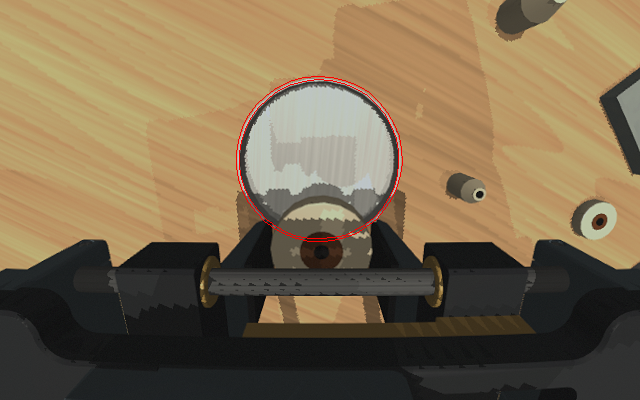

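Overlay matches the pan, centred near (319,158). The large wheel is held with its hub at (321,252). Lowering it to the pan floor.

Request:
send_rows --grip '[0.2,0.2,0.2,0.2,0.2,0.2,0.2,0.2]' --pt "0 0.001 -0.04" --pt "0 0.001 -0.08" --pt "0 0.001 -0.1" --pt "0 0.001 -0.11" --pt "0 0.001 -0.115" --pt "0 0.001 -0.118" --pt "0 0.001 -0.12" --pt "0 0.001 -0.12" --yaw '[0,0,0,0,0,0,0,0]'

```text
time_s: 5.05
ee_pos: [366.3, 279.3, 11.6]
ee_rot: [-180.0, -0.1, 25.7]
force: [-0.6, 0.1, -0.6]
gripper_width: 60.0
gripper_force: 12.0
```

Request:
send_rows --grip '[0.2,0.2,0.2]' --pt "0 0 -0.0005" --pt "0 0 -0.0005" --pt "0 0 -0.0005" --yaw '[0,0,0]'

```text
time_s: 5.3
ee_pos: [365.9, 279.6, 11.2]
ee_rot: [-180.0, -0.1, 25.8]
force: [0.3, 0.2, -0.5]
gripper_width: 59.7
gripper_force: 12.0
```

Request:
send_rows --grip '[0.2,0.2,0.2,0.2]' --pt "0 0 -0.0005" --pt "0 0 -0.001" --pt "0 0 -0.001" --pt "0 0 -0.001" --yaw '[0,0,0,0]'

```text
time_s: 5.63
ee_pos: [365.9, 279.6, 10.6]
ee_rot: [-180.0, -0.1, 25.8]
force: [-0.9, -0.8, 6.9]
gripper_width: 59.6
gripper_force: 12.0
```

Request:
send_rows --grip '[0.5,0.5,0.5,0.5,0.5,0.5,0.5,0.5]' --pt "0 0 0" --pt "0 0 0" --pt "0 0 0" --pt "0 0 0.01" --pt "0 0 0.03" --pt "0 0 0.07" --pt "0 0 0.11" --pt "0 0 0.15" --yaw '[0,0,0,0,0,0,0,0]'

```text
time_s: 6.3
ee_pos: [365.0, 279.0, 161.0]
ee_rot: [180.0, 0.1, 25.8]
force: [1.3, 0.5, -0.5]
gripper_width: 68.4
gripper_force: 0.0
```

Request:
send_rows --grip '[0.6,0.6,0.6,0.6,0.6,0.6,0.6,0.6]' --pt "0.107 -0.284 0" --pt "0.107 -0.284 0" --pt "0.107 -0.284 0" --pt "0.107 -0.284 0" --pt "0.107 -0.284 0" --pt "0.107 -0.284 0" --pt "0.107 -0.284 0" --pt "0.107 -0.284 0" --yaw '[0,0,0,0,0,0,0,0]'

```text
time_s: 6.97
ee_pos: [474.3, -9.2, 159.6]
ee_rot: [179.8, -0.0, 25.5]
force: [0.1, 0.6, -0.3]
gripper_width: 72.9
gripper_force: 0.0
```

```bash
python3 - <<'E'
from h import *
for i in range(4):
    g=eyes.grab_frame("wrist"); s=env.state()
print(s["time_s"],s["ee_pos"].round(1),proj(g,np.array([[473.3,-4.3,14.],[603,190,62]])))
cv2.imwrite("pics/w3.png",g["frame"][:,:,::-1])
np.save("w3.npy",g,allow_pickle=True)
E
```

```text
7.1667 [471.9  -4.  159.3] [[320.44972517 189.14540257]
 [170.62595869 -42.65086358]]
```

View pics/w3.png

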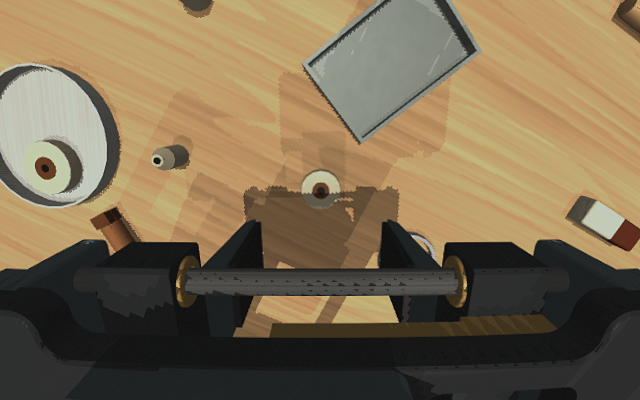

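The small wheel's hub is at (320,190), as predicted, and the large wheel lies flat in the pan at (47,168). The small bob's top is at (157,160).

Request:
send_rows --grip '[0.6,0.6,0.6,0.6,0.6,0.6,0.6,0.6]' --pt "0.001 0 -0.04" --pt "0.001 0 -0.08" --pt "0.001 0 -0.115" --pt "0.001 0 -0.135" --pt "0.001 0 -0.147" --pt "0.001 0 -0.153" --pt "0.001 0 -0.1555" --pt "0.001 0 -0.1555" --yaw '[0,0,0,0,0,0,0,0]'

```text
time_s: 7.83
ee_pos: [473.5, -3.6, 4.3]
ee_rot: [-180.0, 0.0, 25.9]
force: [-0.3, 1.3, 0.7]
gripper_width: 72.7
gripper_force: 0.0
```

Request:
send_rows --grip '[-0.2,-0.2,-0.2,-0.2,-0.2,-0.2,-0.2]' --pt "0 0 0" --pt "0 0 0" --pt "0 0 0" --pt "0 0 0" --pt "0 0 0" --pt "0 0 0" --pt "0 0 0" --yaw '[0,0,0,0,0,0,0]' --grip_force 10

```text
time_s: 8.42
ee_pos: [473.9, -4.7, 4.6]
ee_rot: [180.0, -0.0, 25.8]
force: [-0.3, -0.5, 4.9]
gripper_width: 43.5
gripper_force: 10.0
```

Request:
send_rows --grip '[-0.2,-0.2,-0.2,-0.2,-0.2,-0.2,-0.2,-0.2]' --pt "0 0 0.02" --pt "0 0 0.055" --pt "0 0.01 0.09" --pt "-0.004 0.035 0.115" --pt "-0.01 0.07 0.125" --pt "-0.016 0.11 0.125" --pt "-0.022 0.15 0.125" --pt "-0.028 0.19 0.125" --yaw '[0,0,0,0,0,0,0,0]'

```text
time_s: 9.08
ee_pos: [445.0, 186.8, 129.5]
ee_rot: [180.0, -0.0, 25.7]
force: [0.6, 0.2, -0.1]
gripper_width: 43.6
gripper_force: 10.0
```

Request:
send_rows --grip '[-0.2,-0.2,-0.2,-0.2,-0.2,-0.2,-0.2]' --pt "-0.006 0.04 0" --pt "-0.012 0.08 0" --pt "-0.018 0.11 0" --pt "-0.0185 0.1235 0" --pt "-0.0185 0.1235 0" --pt "-0.0185 0.1235 0" --pt "-0.0185 0.1235 0" --yaw '[0,0,0,0,0,0,0]'

```text
time_s: 9.67
ee_pos: [427.0, 307.4, 128.8]
ee_rot: [179.9, 0.1, 25.7]
force: [0.5, -0.4, -0.4]
gripper_width: 43.4
gripper_force: 10.0
```

Request:
send_rows --grip '[-0.2,-0.2,-0.2,-0.2,-0.2,-0.2,-0.2,-0.2]' --pt "0 0.001 -0.04" --pt "0 0.001 -0.08" --pt "0 0.001 -0.1" --pt "0 0.001 -0.11" --pt "0 0.001 -0.115" --pt "0 0.001 -0.118" --pt "0 0.001 -0.12" --pt "0 0.001 -0.12" --yaw '[0,0,0,0,0,0,0,0]'

```text
time_s: 10.33
ee_pos: [428.0, 310.1, 10.1]
ee_rot: [-180.0, -0.1, 25.7]
force: [0.1, -0.4, -0.8]
gripper_width: 43.4
gripper_force: 10.0
```

Request:
send_rows --grip '[-0.2,-0.2,-0.2,-0.2]' --pt "0 0 -0.0005" --pt "0 0 -0.001" --pt "0 0 -0.001" --pt "0 0 -0.001" --yaw '[0,0,0,0]'

```text
time_s: 10.67
ee_pos: [427.3, 310.1, 8.6]
ee_rot: [-180.0, -0.1, 25.8]
force: [0.1, -0.3, 1.4]
gripper_width: 43.3
gripper_force: 10.0
```

Request:
send_rows --grip '[0.2,0.2,0.2,0.2,0.2,0.2,0.2,0.2]' --pt "0 0 -0.0003" --pt "0 0 -0.0003" --pt "0 0 0" --pt "0 0 0.01" --pt "0 0 0.03" --pt "0 0 0.07" --pt "0 0 0.11" --pt "0 0 0.15" --yaw '[0,0,0,0,0,0,0,0]'

```text
time_s: 11.33
ee_pos: [426.6, 309.5, 160.4]
ee_rot: [180.0, 0.0, 25.8]
force: [0.7, 1.2, 0.3]
gripper_width: 55.2
gripper_force: 0.0
```

Request:
send_rows --grip '[0.2,0.2,0.2,0.2,0.2,0.2,0.2,0.2]' --pt "0.03 -0.02 0.01" --pt "0.06 -0.04 0.01" --pt "0.09 -0.06 0.01" --pt "0.12 -0.08 0.01" --pt "0.15 -0.1 0.01" --pt "0.17 -0.118 0.01" --pt "0.175 -0.12 0.01" --pt "0.175 -0.12 0.01" --yaw '[-7,-7,-7,-7,-7,-7,-7,-7]'

```text
time_s: 12.0
ee_pos: [603.2, 188.7, 168.3]
ee_rot: [-180.0, -0.0, 18.6]
force: [-0.1, 0.6, -0.1]
gripper_width: 54.9
gripper_force: 0.0
```

```bash
python3 - <<'E'
from h import *
for i in range(3):
    g=eyes.grab_frame("wrist"); s=env.state()
print(s["time_s"],s["ee_pos"].round(1),s["ee_rot"].round(1))
f=g["frame"].copy(); cv2.polylines(f,[cv2.convexHull(proj(g,place(M["bob_large"],[603,190,0])).round().astype(np.int32))],True,(255,0,0))
cv2.imwrite("pics/w4.png",f[:,:,::-1]); np.save("w4.npy",g,allow_pickle=True)
t=eyes.grab_frame("top"); np.save("t4.npy",t,allow_pickle=True)
for n,gg,uv in(("w",g,None),("t",t,(225,128)),("t",t,(236,188))):
    if uv is None: continue
    name="bob_large" if uv[0]==225 else "bob_small"
    S=cv2.cvtColor(gg["frame"],cv2.COLOR_RGB2HSV)[...,1]; m=blob(S<110,uv)
    if m is not None: print(name,*fit(gg,name,m,np.array([*ray(gg,uv,20),0])),m.sum())
E
```

```text
12.15 [600.9 190.7 168.4] [-180.     0.    18.8]
bob_large [598.96519651 191.19500145   4.28620876] 0.8779342723004695 176
bob_small [438.51596446 154.21474542   6.84210747] 0.8501170960187353 91
```

View pics/w4.png

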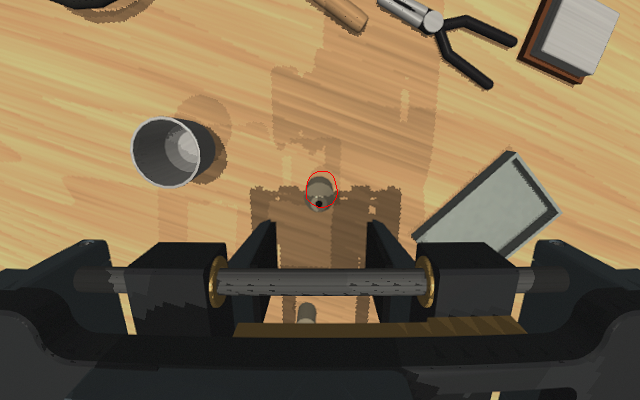

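Large bob's top hole is at (319,204) and its base is at about (320,180). The model outline drawn at (603,190) sits a few pixels too far up.

```bash
python3 - <<'E'
from h import *
g=np.load("w4.npy",allow_pickle=True).item()
print(ray(g,(319.3,203.5),62), proj(g,np.array([[603,190,62],[599,191.2,62]])))
g=np.load("w3.npy",allow_pickle=True).item()
print(ray(g,(157,160),46))
E
```

```text
[597.27329351 189.99074542] [[321.20779409 198.05273936]
 [318.68402013 201.4740425 ]]
[437.99357699 153.80437654]
```

Request:
send_rows --grip '[0.2,0.2,0.2,0.2,0.2,0.2,0.2,0.2]' --pt "-0.003 0.0005 -0.03" --pt "-0.003 0.0005 -0.065" --pt "-0.003 0.0005 -0.1" --pt "-0.003 0.0005 -0.13" --pt "-0.003 0.0005 -0.15" --pt "-0.003 0.0005 -0.157" --pt "-0.003 0.0005 -0.16" --pt "-0.003 0.0005 -0.16" --yaw '[0,0,0,0,0,0,0,0]'

```text
time_s: 12.87
ee_pos: [599.0, 191.1, 8.7]
ee_rot: [180.0, -0.0, 18.8]
force: [-0.6, 0.3, 0.3]
gripper_width: 54.7
gripper_force: 0.0
```

Request:
send_rows --grip '[-0.5,-0.5,-0.5,-0.5,-0.5,-0.5,-0.5]' --pt "0 0 0" --pt "0 0 0" --pt "0 0 0" --pt "0 0 0" --pt "0 0 0" --pt "0 0 0" --pt "0 0 0" --yaw '[0,0,0,0,0,0,0]' --grip_force 10

```text
time_s: 13.45
ee_pos: [599.7, 190.6, 9.3]
ee_rot: [-180.0, -0.1, 18.8]
force: [-0.2, -0.4, 4.9]
gripper_width: 32.0
gripper_force: 10.0
```

Request:
send_rows --grip '[-0.5,-0.5,-0.5,-0.5,-0.5,-0.5,-0.5,-0.5]' --pt "0 0 0.02" --pt "0 0 0.055" --pt "-0.005 -0.015 0.085" --pt "-0.014 -0.04 0.11" --pt "-0.026 -0.075 0.12" --pt "-0.04 -0.112 0.12" --pt "-0.053 -0.15 0.12" --pt "-0.067 -0.187 0.12" --yaw '[0,0,0,0,0,0,0,0]'

```text
time_s: 14.12
ee_pos: [531.2, 1.8, 128.4]
ee_rot: [180.0, -0.0, 18.8]
force: [0.4, -1.0, 0.1]
gripper_width: 32.0
gripper_force: 10.0
```

Request:
send_rows --grip '[-0.5,-0.5,-0.5,-0.5,-0.5,-0.5,-0.5,-0.5]' --pt "-0.014 -0.038 0" --pt "-0.028 -0.076 0" --pt "-0.041 -0.114 0" --pt "-0.055 -0.152 0" --pt "-0.069 -0.19 0" --pt "-0.082 -0.228 0" --pt "-0.096 -0.266 0" --pt "-0.109 -0.302 0" --yaw '[0,0,0,0,0,0,0,0]'

```text
time_s: 14.78
ee_pos: [421.7, -300.5, 128.1]
ee_rot: [180.0, 0.0, 18.7]
force: [-0.2, -0.4, -0.2]
gripper_width: 32.0
gripper_force: 10.0
```

Request:
send_rows --grip '[-0.5,-0.5,-0.5,-0.5]' --pt "-0.012 -0.034 0" --pt "-0.012 -0.0345 0" --pt "-0.012 -0.0345 0" --pt "-0.012 -0.0345 0" --yaw '[0,0,0,0]'

```text
time_s: 15.12
ee_pos: [410.7, -332.7, 127.8]
ee_rot: [-179.9, 0.0, 18.7]
force: [0.8, -0.3, -0.8]
gripper_width: 31.5
gripper_force: 10.0
```

```bash
python3 - <<'E'
from h import *
P=[]
for i in range(3):
    g=eyes.grab_frame("wrist"); s=env.state(); P.append(s["ee_pos"])
print(s["time_s"],np.round(P,1),s["ee_rot"].round(1),s["gripper_width"])
f=g["frame"].copy()
for l,z in((126,36),(110,36)): cv2.polylines(f,[proj(g,place(rect(l,l,z)[[0,1,3,2]],[434.2,-325.1,18.5])).round().astype(np.int32)],True,(255,0,0))
cv2.imwrite("pics/w5.png",f[:,:,::-1])
E
```

```text
15.2667 [[ 411.  -332.2  127.9]
 [ 411.3 -331.9  128. ]
 [ 411.4 -331.9  128.1]] [-180.     0.    18.9] 31.741054639675976
```

View pics/w5.png

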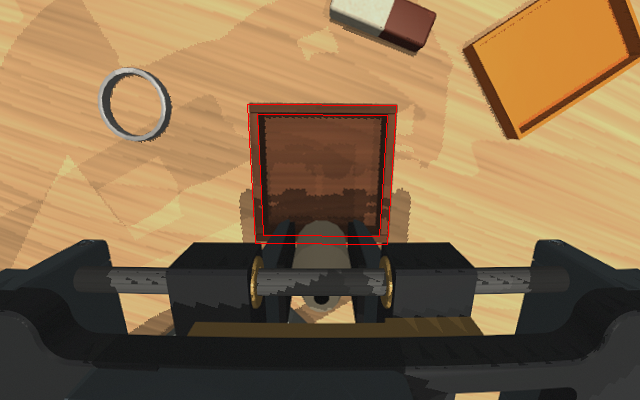

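The box outline, corners (248,103) to (397,104), matches. The bob is held upright and clear of the walls, so I lower it.

Request:
send_rows --grip '[-0.5,-0.5,-0.5,-0.5,-0.5,-0.5,-0.5,-0.5]' --pt "0 0 -0.035" --pt "0 0 -0.07" --pt "0 0 -0.09" --pt "0 0 -0.1" --pt "0 0 -0.106" --pt "0 0 -0.109" --pt "0 0 -0.11" --pt "0 0 -0.11" --yaw '[0,0,0,0,0,0,0,0]'

```text
time_s: 15.93
ee_pos: [411.9, -333.6, 19.1]
ee_rot: [179.9, -0.1, 18.8]
force: [0.5, -0.0, 0.0]
gripper_width: 31.8
gripper_force: 10.0
```

Request:
send_rows --grip '[-0.5,-0.5,-0.5,-0.5]' --pt "0 0 -0.0005" --pt "0 0 -0.001" --pt "0 0 -0.0015" --pt "0 0 -0.0015" --yaw '[0,0,0,0]'

```text
time_s: 16.27
ee_pos: [411.4, -333.5, 17.3]
ee_rot: [179.9, -0.0, 18.8]
force: [-0.5, -0.1, 3.4]
gripper_width: 32.1
gripper_force: 10.0
```

Request:
send_rows --grip '[0,0,0,0,0,0,0,0]' --pt "0 0 0" --pt "0 0 0" --pt "0 0 0" --pt "0 0 0.01" --pt "0 0 0.03" --pt "0 0 0.07" --pt "0 0 0.11" --pt "0 0 0.145" --yaw '[0,0,0,0,0,0,0,0]'

```text
time_s: 16.93
ee_pos: [411.1, -333.2, 164.6]
ee_rot: [179.9, -0.0, 18.8]
force: [1.1, 0.1, 0.9]
gripper_width: 45.8
gripper_force: 0.0
```

Request:
send_rows --grip '[0,0,0,0,0,0,0,0]' --pt "0.027 0.487 0" --pt "0.027 0.487 0" --pt "0.027 0.487 0" --pt "0.027 0.487 0" --pt "0.027 0.487 0" --pt "0.027 0.487 0" --pt "0.027 0.487 0" --pt "0.027 0.487 0" --yaw '[0,0,0,0,0,0,0,0]'

```text
time_s: 17.6
ee_pos: [429.2, 1.6, 162.5]
ee_rot: [180.0, -0.1, 18.8]
force: [0.8, -0.3, 0.0]
gripper_width: 45.4
gripper_force: 0.0
```

Request:
send_rows --grip '[0,0,0,0,0,0]' --pt "0.009 0.154 0" --pt "0.009 0.154 0" --pt "0.009 0.154 0" --pt "0.009 0.154 0" --pt "0.009 0.154 0" --pt "0.009 0.154 0" --yaw '[0,0,0,0,0,0]'

```text
time_s: 18.1
ee_pos: [438.3, 154.8, 162.0]
ee_rot: [180.0, -0.0, 19.0]
force: [0.7, 0.5, -0.7]
gripper_width: 45.8
gripper_force: 0.0
```

```bash
python3 - <<'E'
from h import *
P=[]
for i in range(3):
    g=eyes.grab_frame("wrist"); s=env.state(); P.append(s["ee_pos"])
print(s["time_s"],np.round(P,1),s["ee_rot"].round(1),s["gripper_width"])
print(proj(g,np.array([[438.3,154,46.]])))
f=g["frame"].copy(); cv2.polylines(f,[cv2.convexHull(proj(g,place(M["bob_small"],[438.3,154,0])).round().astype(np.int32))],True,(255,0,0))
cv2.imwrite("pics/w6.png",f[:,:,::-1])
E
```

```text
18.25 [[438.2 153.6 161.9]
 [438.2 152.9 161.8]
 [438.3 152.6 161.8]] [180.    0.   18.7] 45.49512843663617
[[319.18439513 196.77254499]]
```

View pics/w6.png

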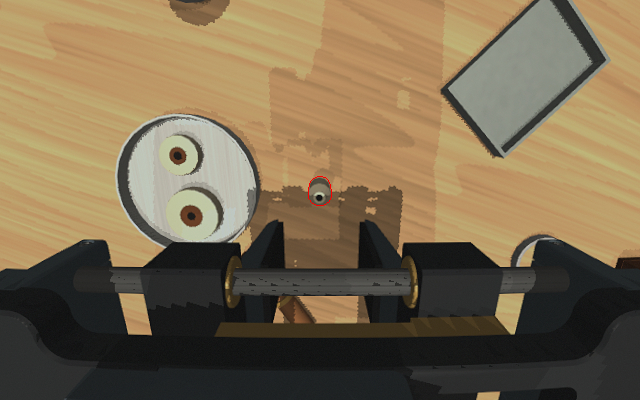

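The outline fits the small bob at (319,192). Both wheels lie flat and apart in the pan, at (181,155) and (192,215).

Request:
send_rows --grip '[0,0,0,0,0,0,0,0]' --pt "0 0.0005 -0.03" --pt "0 0.0005 -0.065" --pt "0 0.0005 -0.1" --pt "0 0.0005 -0.13" --pt "0 0.0005 -0.147" --pt "0 0.0005 -0.153" --pt "0 0.0005 -0.156" --pt "0 0.0005 -0.156" --yaw '[0,0,0,0,0,0,0,0]'

```text
time_s: 18.92
ee_pos: [439.1, 153.5, 6.0]
ee_rot: [180.0, -0.0, 18.7]
force: [0.2, -0.5, 0.4]
gripper_width: 45.5
gripper_force: 0.0
```

Request:
send_rows --grip '[-0.7,-0.7,-0.7,-0.7,-0.7,-0.7,-0.7]' --pt "0 0 0" --pt "0 0 0" --pt "0 0 0" --pt "0 0 0" --pt "0 0 0" --pt "0 0 0" --pt "0 0 0" --yaw '[0,0,0,0,0,0,0]' --grip_force 10

```text
time_s: 19.5
ee_pos: [439.2, 154.4, 6.5]
ee_rot: [180.0, -0.1, 18.8]
force: [-0.2, -0.9, 6.9]
gripper_width: 24.0
gripper_force: 10.0
```

Request:
send_rows --grip '[-0.7,-0.7,-0.7,-0.7,-0.7,-0.7,-0.7,-0.7]' --pt "0 0 0.02" --pt "0 0 0.055" --pt "0 -0.015 0.09" --pt "0.002 -0.04 0.115" --pt "0.003 -0.075 0.125" --pt "0.005 -0.115 0.125" --pt "0.006 -0.155 0.125" --pt "0.008 -0.195 0.125" --yaw '[0,0,0,0,0,0,0,0]'

```text
time_s: 20.17
ee_pos: [446.2, -42.3, 131.2]
ee_rot: [180.0, -0.1, 18.8]
force: [1.8, -0.2, -0.6]
gripper_width: 23.7
gripper_force: 10.0
```

Request:
send_rows --grip '[-0.7,-0.7,-0.7,-0.7,-0.7,-0.7,-0.7,-0.7]' --pt "0.002 -0.04 0" --pt "0.004 -0.08 0" --pt "0.005 -0.12 0" --pt "0.007 -0.16 0" --pt "0.008 -0.2 0" --pt "0.01 -0.235 0" --pt "0.011 -0.26 0" --pt "0.012 -0.276 0" --yaw '[0,0,0,0,0,0,0,0]'

```text
time_s: 20.83
ee_pos: [458.3, -319.5, 130.4]
ee_rot: [180.0, 0.0, 18.6]
force: [0.8, -0.2, 0.0]
gripper_width: 23.8
gripper_force: 10.0
```

Request:
send_rows --grip '[-0.7,-0.7,-0.7]' --pt "0 0 0" --pt "0 0 0" --pt "0 0 0" --yaw '[0,0,0]'

```text
time_s: 21.08
ee_pos: [458.2, -315.3, 130.4]
ee_rot: [-179.9, 0.0, 18.8]
force: [0.2, 0.5, -0.1]
gripper_width: 23.7
gripper_force: 10.0
```

Request:
send_rows --grip '[-0.7,-0.7,-0.7,-0.7,-0.7,-0.7,-0.7,-0.7]' --pt "0.0005 -0.001 -0.035" --pt "0.0005 -0.001 -0.07" --pt "0.0005 -0.001 -0.095" --pt "0.0005 -0.001 -0.105" --pt "0.0005 -0.001 -0.111" --pt "0.0005 -0.001 -0.114" --pt "0.0005 -0.001 -0.115" --pt "0.0005 -0.001 -0.115" --yaw '[0,0,0,0,0,0,0,0]'

```text
time_s: 21.75
ee_pos: [460.0, -318.2, 16.9]
ee_rot: [179.9, -0.1, 18.8]
force: [0.2, -0.2, -0.2]
gripper_width: 23.8
gripper_force: 10.0
```

Request:
send_rows --grip '[-0.7,-0.7,-0.7,-0.7]' --pt "0 0 -0.0005" --pt "0 0 -0.001" --pt "0 0 -0.0015" --pt "0 0 -0.0015" --yaw '[0,0,0,0]'

```text
time_s: 22.08
ee_pos: [459.2, -318.0, 14.6]
ee_rot: [180.0, -0.0, 18.8]
force: [-0.2, 0.6, 1.7]
gripper_width: 23.8
gripper_force: 10.0
```

Request:
send_rows --grip '[-0.15,-0.15,-0.15,-0.15,-0.15,-0.15,-0.15,-0.15]' --pt "0 0 -0.0003" --pt "0 0 -0.0003" --pt "0 0 0" --pt "0 0 0.01" --pt "0 0 0.03" --pt "0 0 0.07" --pt "0 0 0.11" --pt "0 0 0.145" --yaw '[0,0,0,0,0,0,0,0]'

```text
time_s: 22.75
ee_pos: [459.2, -317.9, 162.2]
ee_rot: [179.9, -0.1, 18.8]
force: [0.1, -0.3, 0.2]
gripper_width: 39.1
gripper_force: 0.0
```

Request:
send_rows --grip '[0.3,0.3,0.3,0.3,0.3,0.3,0.3,0.3]' --pt "0.02 -0.002 0" --pt "0.04 -0.004 0" --pt "0.06 -0.006 0" --pt "0.08 -0.008 0" --pt "0.1 -0.01 0" --pt "0.12 -0.01 0" --pt "0.123 -0.0105 0" --pt "0.123 -0.0105 0" --yaw '[7,14,21,28,35,42,49,56]'

```text
time_s: 23.42
ee_pos: [583.4, -328.2, 159.4]
ee_rot: [180.0, 0.0, 75.2]
force: [0.3, -0.4, -0.2]
gripper_width: 59.5
gripper_force: 0.0
```

Request:
send_rows --grip '[0.3,0.3,0.3,0.3]' --pt "0 0 0" --pt "0 0 0" --pt "0 0 0" --pt "0 0 0" --yaw '[7,14,14,14]'

```text
time_s: 23.75
ee_pos: [582.0, -328.3, 159.7]
ee_rot: [180.0, 0.0, 88.6]
force: [-0.7, 0.3, -0.9]
gripper_width: 59.2
gripper_force: 0.0
```

```bash
python3 - <<'E'
from h import *
P=[]
for i in range(3):
    g=eyes.grab_frame("wrist"); s=env.state(); P.append(s["ee_pos"])
print(s["time_s"],np.round(P,1),s["ee_rot"].round(1),s["gripper_width"])
f=g["frame"].copy(); 
for z in(0,25): cv2.polylines(f,[proj(g,place(rect(86,30,z)[[0,1,3,2]],[582.4,-328.5,-91.4])).round().astype(np.int32)],True,(0,0,255))
cv2.imwrite("pics/w7.png",f[:,:,::-1]); np.save("w7.npy",g,allow_pickle=True)
E
```

```text
23.9 [[ 582.  -328.3  159.6]
 [ 582.  -328.3  159.5]
 [ 582.  -328.3  159.4]] [180.    0.   88.7] 59.41191080166002
```

View pics/w7.png

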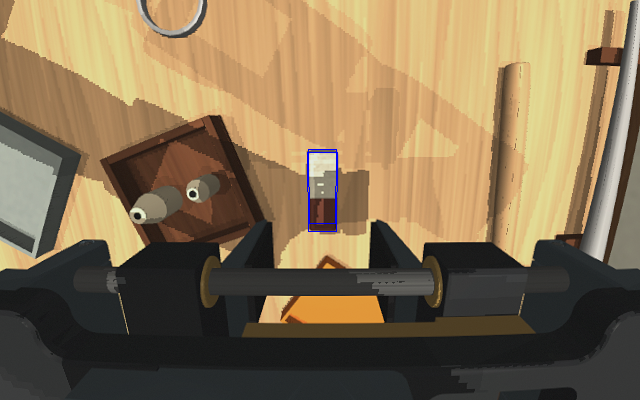

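Outline fits the bar at (322,190). Both bobs stand upright in the box, with tops at (137,214) and (193,193). Descend and grip the bar.

Request:
send_rows --grip '[0.3,0.3,0.3,0.3,0.3,0.3,0.3,0.3]' --pt "0 0 -0.035" --pt "0 0 -0.07" --pt "0 0 -0.105" --pt "0 0 -0.133" --pt "0 0 -0.146" --pt "0 0 -0.152" --pt "0 0 -0.1545" --pt "0 0 -0.1545" --yaw '[0,0,0,0,0,0,0,0]'

```text
time_s: 24.57
ee_pos: [582.4, -328.6, 5.0]
ee_rot: [180.0, 0.0, 88.7]
force: [0.0, 0.2, 0.5]
gripper_width: 59.2
gripper_force: 0.0
```

Request:
send_rows --grip '[-0.6,-0.6,-0.6,-0.6,-0.6,-0.6,-0.6,-0.6]' --pt "0 0 0" --pt "0 0 0" --pt "0 0 0" --pt "0 0 0" --pt "0 0 0" --pt "0 0 0" --pt "0 0 0" --pt "0 0 0" --yaw '[0,0,0,0,0,0,0,0]' --grip_force 22

```text
time_s: 25.23
ee_pos: [582.6, -328.5, 5.4]
ee_rot: [179.9, 0.0, 88.8]
force: [0.9, 0.2, 4.5]
gripper_width: 30.0
gripper_force: 22.0
```

Request:
send_rows --grip '[-0.6,-0.6,-0.6,-0.6,-0.6,-0.6,-0.6,-0.6]' --pt "0 0 0.015" --pt "0 0 0.045" --pt "0 0 0.08" --pt "0.002 0.015 0.105" --pt "0.006 0.045 0.12" --pt "0.011 0.08 0.12" --pt "0.016 0.118 0.12" --pt "0.021 0.155 0.12" --yaw '[0,0,0,5,12,19,26,33]'

```text
time_s: 25.9
ee_pos: [602.2, -171.9, 124.2]
ee_rot: [-179.9, -0.1, 122.1]
force: [0.5, -0.6, -2.0]
gripper_width: 30.1
gripper_force: 22.0
```

Request:
send_rows --grip '[-0.6,-0.6,-0.6,-0.6,-0.6,-0.6,-0.6,-0.6]' --pt "0.005 0.037 0" --pt "0.01 0.074 0" --pt "0.015 0.11 0" --pt "0.019 0.14 0" --pt "0.021 0.16 0" --pt "0.021 0.165 0" --pt "0.021 0.165 0" --pt "0.021 0.165 0" --yaw '[7,14,21,28,32,32,32,32]'

```text
time_s: 26.57
ee_pos: [623.5, -9.0, 124.1]
ee_rot: [-179.9, -0.1, 153.7]
force: [0.4, -0.6, -1.5]
gripper_width: 29.7
gripper_force: 22.0
```

```bash
python3 - <<'E'
from h import *
P=[]
for i in range(3):
    g=eyes.grab_frame("wrist"); s=env.state(); P.append(s["ee_pos"])
print(s["time_s"],np.round(P,1),s["ee_rot"].round(1),s["gripper_width"])
f=g["frame"].copy(); 
for l,w in((146,98),(138,90)): cv2.polylines(f,[proj(g,place(rect(l,w,20)[[0,1,3,2]],[624.6,-8.5,-26.1])).round().astype(np.int32)],True,(255,0,0))
cv2.imwrite("pics/w8.png",f[:,:,::-1])
E
```

```text
26.7167 [[623.6  -9.6 124.2]
 [623.7  -9.8 124.3]
 [623.8  -9.9 124.5]] [-180.    -0.   153.6] 29.62470905734465
```

View pics/w8.png

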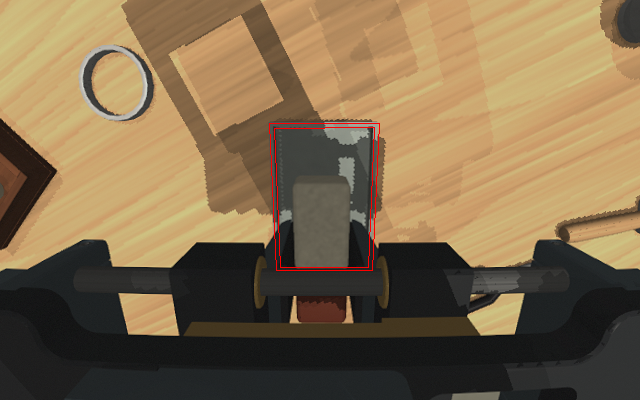

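The bar, at (321,235), is aligned with the tray outline (270–379, 122–270). Lowering.

Request:
send_rows --grip '[-0.6,-0.6,-0.6,-0.6,-0.6,-0.6,-0.6,-0.6]' --pt "0.0005 0.001 -0.035" --pt "0.0005 0.001 -0.07" --pt "0.0005 0.001 -0.093" --pt "0.0005 0.001 -0.103" --pt "0.0005 0.001 -0.109" --pt "0.0005 0.001 -0.112" --pt "0.0005 0.001 -0.114" --pt "0.0005 0.001 -0.114" --yaw '[0,0,0,0,0,0,0,0]'

```text
time_s: 27.38
ee_pos: [625.5, -7.5, 11.8]
ee_rot: [179.9, 0.1, 153.8]
force: [0.0, -0.4, -2.3]
gripper_width: 30.2
gripper_force: 22.0
```

Request:
send_rows --grip '[-0.6,-0.6,-0.6,-0.6]' --pt "0 0 -0.0005" --pt "0 0 -0.001" --pt "0 0 -0.0015" --pt "0 0 -0.0015" --yaw '[0,0,0,0]'

```text
time_s: 27.72
ee_pos: [624.7, -7.3, 9.6]
ee_rot: [180.0, 0.0, 153.8]
force: [-0.4, -0.3, -1.1]
gripper_width: 30.2
gripper_force: 22.0
```

Request:
send_rows --grip '[-0.6,-0.6,-0.6,-0.6]' --pt "0 0 -0.0005" --pt "0 0 -0.001" --pt "0 0 -0.001" --pt "0 0 -0.001" --yaw '[0,0,0,0]'

```text
time_s: 28.05
ee_pos: [624.7, -7.2, 9.4]
ee_rot: [180.0, 0.0, 153.8]
force: [-1.9, 0.9, 4.7]
gripper_width: 29.6
gripper_force: 22.0
```

Contact made. Release to about 44 mm, rise, and check.

Request:
send_rows --grip '[0,0,0,0,0,0,0,0]' --pt "0 0 0" --pt "0 0 0" --pt "0 0 0" --pt "0 0 0.01" --pt "0 0 0.03" --pt "0 0 0.07" --pt "0 0 0.11" --pt "0 0 0.15" --yaw '[0,0,0,0,0,0,0,0]'

```text
time_s: 28.72
ee_pos: [624.2, -7.3, 160.2]
ee_rot: [-180.0, -0.0, 153.8]
force: [0.9, 0.7, 0.4]
gripper_width: 45.7
gripper_force: 0.0
```

Request:
send_rows --grip '[0,0,0,0,0,0,0,0]' --pt "-0.03 -0.02 0.03" --pt "-0.06 -0.04 0.06" --pt "-0.09 -0.06 0.09" --pt "-0.12 -0.08 0.1" --pt "-0.15 -0.1 0.1" --pt "-0.18 -0.11 0.1" --pt "-0.2 -0.12 0.1" --pt "-0.2 -0.12 0.1" --yaw '[0,0,0,0,0,0,0,0]'

```text
time_s: 29.38
ee_pos: [420.6, -128.4, 259.4]
ee_rot: [-179.9, 0.0, 153.6]
force: [-0.3, 1.3, -0.5]
gripper_width: 45.3
gripper_force: 0.0
```

```bash
python3 - <<'E'
from h import *
g=eyes.grab_frame("scene"); cv2.imwrite("pics/s9.png",cv2.resize(g["frame"][110:290,150:530,::-1],None,fx=2,fy=2))
s=env.state(); print(s["time_s"],s["gripper_width"])
E
```

```text
29.4333 45.48387290369578
```

View pics/s9.png

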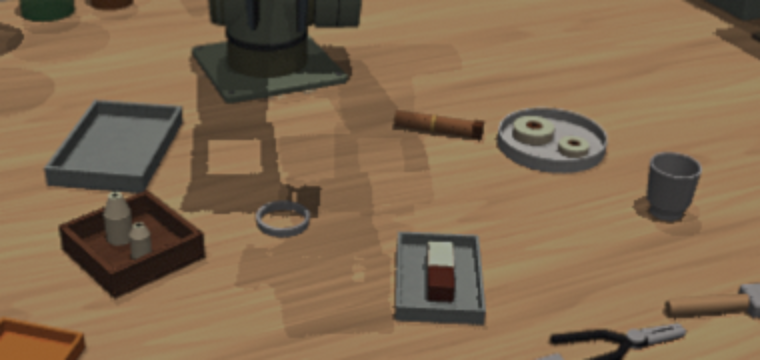

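Everything is in place in the crop: wheels at (534,130) and (574,146), bobs upright at (117,220) and (140,240), and the bar lengthwise at (440,270). The cup and bangle are undisturbed.

```bash
python3 -c "
from workcell import env; print(env.job_done())"
```

```text
the job is handed in; nothing more can be done
None
```

The job is handed in at about 29 s: both wheels lie flat side by side in the pan, both bobs stand upright in the box, the bar lies lengthwise in the smaller grey tray, and the cup and bangle were not touched.

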